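# Size a walking-stick leg in the ring gauge

## Robot

A 7-joint arm with a two-finger parallel gripper is mounted at the origin on the work surface. World frame = base frame: x ahead of the robot, y to its left, z up, the work surface at z = 0. Lengths are in m, angles in rad, forces in N, time in s.
With the tool pointing down it reaches from about 0.425 to 0.925 m from the base axis. Payload 6.8 kg.
Tool frame: the origin (TCP) lies at the very end of the fingers, on their centre line; the grasp point (between the pads) lies 19 mm behind it (r.grip_depth is the distance from the TCP to the grasp point, in m); z points along the fingers, y is the direction in which the jaws open and shut (so a half turn about z gives the same grasp; the last joint's range is limited). The gripper opens to 85 mm and grips with 20 to 120 N. Pads are 22 mm wide; open, the fingers measure 114 mm over their backs; the gripper's body (76 mm by 85 mm) begins 54 mm behind the grasp point. The pads swing forward as they close: fully open they stand 13 mm farther back than shut.
Start: joints at [-1.363, 0.477, 0.022, 1.555, -0.011, 1.109, -0.083], TCP at [0.21, 0.642, 0.231] pointing down, gripper open.
Joint ranges: [-2.96, 2.96], [-0.34, 2.1], [-1.41, 1.46], [0.24, 2.44], [-1.37, 4.51], [0.17, 1.92], [-2.96, 2.96]. Speed limits (rad/s): [2.39, 2.39, 3.14, 3.14, 3.14, 3.14, 3.14].

## Interface

Orientations are given as a rotation vector (axis times angle).
In Python, from bench import r, grab_frame gives the robot as it stands. The module is installed in compiled form; this text tells all that it offers.
- The arm moves only by the tool play_rows, never from a script. Its argument "increments" is a list of rows, each a list of 7 numbers: the shift along the tool's x, y, z in mm, then the turn, a rotation vector about the tool's x, y, z in rad, then the closure in counts, from 0 (fully open) to 255 (shut). In form: [[tx, ty, tz, rx, ry, rz, claw], ...]. A call has 1 to 5 rows; each row shifts and turns the pose as measured when the row begins, along the tool's axes as they then stand; what a row does not reach is not made up. A row lasts 1/10 s, in which the tool goes at most 50 mm and 8.59 degrees, less where a joint would pass 70% of its speed; a pose out of reach is approached as far as the arm can. A call is refused whole if a number of a shift passes 50 or a number of a turn 0.15, either way. A call with a gripper value outside its range is refused whole. The fingers move at their own pace and stop on an object; "force" is the grip in N (left out, the last holds). Time passes only in rows, so rows that do not move let the fingers close. It gives the time, the measured TCP pose, the force and the opening at its end, in the units of the state.
- r.get_obs(): the state, without advancing time (a new reading comes with each control period).
- grab_frame(name): name is "side" or "top" or "wrist"; returns a dict with "color" (480x640x3 uint8, blue, green, red), "depth" (480x640 float32, m along the optical axis (not along the pixel's ray), 0 where there is no reading), "K" (3x3 intrinsics, pixels), "k1" (the pictures are not rectified: a ray, as slopes to the right and down, at radius r is drawn at 1 + k1 r^2 times it, then the intrinsics apply), "T" (4x4, takes a point from camera to world coordinates). Camera axes: x right, y up, looking along -z (the intrinsics and any distortion apply to the point x, -y, -z); pixel columns grow to the right and rows downward; lengths in m; the calibration is good to about 2 mm. A picture is of the moment at which its call begins.
- r.hand_in(): hands the job in, once; it reports no verdict.
The state is a dict: "clock": time; "joints": joint angles; "qvel": joint speeds; "tau": joint torques, N m; "tcp_pos": TCP position; "orientation": TCP orientation; "contact_force": force on the tool from outside, world axes, zero at the start; "moment": the same for the moment, N m; "grip_width": finger opening in m.
Only numpy, scipy, OpenCV 4.12 (cv2) and the standard library are available. Lean on these libraries where they do the work, as an engineer would, in place of code of your own. Each camera call takes 0.05 s, during which the arm holds its last target.

## Task

Find the rubber-tip size of the walking-stick leg that stands on the square rubber mat: beginning with the widest ring of the gauge, pass its foot down right through one ring after the other, in order of size, until a ring stops it, feeling your way gently and not forcing or dropping it. Then leave it standing upright in the tightest ring that let it through, its foot down on the gauge's wooden base. Leave the other leg and the things around it where they are.

Things in the scene. Friction and masses are not known exactly. Their poses are not given: they have to be found in the camera images.
- gauge: rigid steel ring gauge on the bench: four rings in a row (pipe offcuts, wall 4.5 mm, 12 mm high, tops 70 and undersides 58 mm above the bench, centres in a straight line 52 mm apart), welded to the -x side of a bar on two end posts over a wooden base 80 x 250 x 12 mm; open below the rings down to the base. Highest point 74 mm. Origin: centre of the underside; y axis: along the row towards the widest ring; z up
- ring_1 (a point): centre of the bore of ring 1 of the gauge (the widest, bore 32 mm), at its upper edge, 70 mm above the bench; z axis up
- ring_2 (a point): centre of the bore of ring 2 of the gauge (bore 28 mm), at its upper edge, 70 mm above the bench; z axis up
- ring_3 (a point): centre of the bore of ring 3 of the gauge (bore 24 mm), at its upper edge, 70 mm above the bench; z axis up
- ring_4 (a point): centre of the bore of ring 4 of the gauge (the tightest, bore 20 mm), at its upper edge, 70 mm above the bench; z axis up
- mat_square: square offcut of black sole rubber, 80 x 80 x 3 mm, fixed flat on the bench; origin at the centre of its underside. The leg standing on it is the one to be sized
- mat_round: round offcut of black sole rubber, 84 mm across, 3 mm thick, fixed flat on the bench; origin at the centre of its underside. The leg standing on it is to be left alone
- leg_a_mid (a point): middle (82 mm above the foot) of one walking-stick leg: upright aluminium tube 165 mm long with a thin brass spigot (14 mm thick, 17 mm long) on top, about 75 g, the bottom section of a folding stick. Diameter somewhere from 20 to 30 mm, to be found with the gauge; the two legs differ. z axis up along the tube. It stands on its foot on one of the mats; which leg is on which mat changes
- leg_a_foot (a point): the centre of the underside of the foot (lower end) of the same walking-stick leg; the foot has a black end plug with a small chamfer (1.5 mm wide, 3 mm high)
- leg_b_mid (a point): middle (82 mm above the foot) of the other walking-stick leg: upright aluminium tube 165 mm long with a thin brass spigot (14 mm thick, 17 mm long) on top, about 75 g, the bottom section of a folding stick. Diameter somewhere from 20 to 30 mm, to be found with the gauge; the two legs differ. z axis up along the tube. It stands on its foot on one of the mats; which leg is on which mat changes
- leg_b_foot (a point): the centre of the underside of the foot (lower end) of the other walking-stick leg; the foot has a black end plug with a small chamfer (1.5 mm wide, 3 mm high)
- tin: yellow polish tin, 74 mm across, 42 mm high, loose, standing on the bench; origin at the centre of its underside
- dauber: black dauber lying on the bench: round bristle head 40 mm across and 29 mm high, thin handle 140 mm long along its -x axis; origin under the centre of the head
- last: chromed shoe last on a round foot, a sole-shaped top 190 mm long along its y axis, 113 mm high, 2.2 kg, loose; origin at the centre of its underside

How it is judged:
On the way, in this order (a step that is already met when the one before it is completed fails the run):
1. the leg's foot has passed right through ring 1, the widest (((horizontal distance between leg_a_foot and ring_1 below 0.01 m and z of leg_a_foot in the frame of ring_1 below -0.0125 m) or (horizontal distance between leg_b_foot and ring_1 below 0.01 m and z of leg_b_foot in the frame of ring_1 below -0.0125 m))), for 0.05 s.
2. then right through ring 2 (((horizontal distance between leg_a_foot and ring_2 below 0.01 m and z of leg_a_foot in the frame of ring_2 below -0.0125 m) or (horizontal distance between leg_b_foot and ring_2 below 0.01 m and z of leg_b_foot in the frame of ring_2 below -0.0125 m))), for 0.05 s.
3. then ring 3 is tried: it stops the thicker leg, the thinner one passes right through (((horizontal distance between leg_a_foot and ring_3 below 0.01 m and z of leg_a_foot in the frame of ring_3 below -0.0125 m) or (horizontal distance between leg_b_foot and ring_3 below 0.006 m and z of leg_b_foot in the frame of ring_3 above -0.005 m and contact force between leg_b and gauge above 1 N))), for 0.05 s.
4. then the thinner leg is stopped by ring 4 (pressed on it with more than 1 N); the thicker leg is back through ring 2 (((horizontal distance between leg_a_foot and ring_4 below 0.006 m and z of leg_a_foot in the frame of ring_4 above -0.005 m and contact force between leg_a and gauge above 1 N) or (horizontal distance between leg_b_foot and ring_2 below 0.01 m and z of leg_b_foot in the frame of ring_2 below -0.0125 m))), for 0.05 s.
At the end, for the whole second after the job is handed in: The leg from the square mat stands still in the tightest ring that lets it through (foot within 6 mm of the ring's centre line, within 4 mm of the wooden base, less than 0.1 rad from upright); the other leg is within 15 mm of where it was, and no leg is left on the square mat ((((horizontal distance between leg_a_foot and ring_3 below 0.006 m and z of leg_a_foot in the frame of gauge below 0.016 m and angle between leg_a_mid's own z axis and vertical below 0.1 rad and linear speed of leg_a below 0.02 m/s) and distance of leg_b_mid from where it was at the start of the episode below 0.015 m) or ((horizontal distance between leg_b_foot and ring_2 below 0.006 m and z of leg_b_foot in the frame of gauge below 0.016 m and angle between leg_b_mid's own z axis and vertical below 0.1 rad and linear speed of leg_b below 0.02 m/s) and distance of leg_a_mid from where it was at the start of the episode below 0.015 m)) and horizontal distance between each of leg_a_mid, leg_b_mid and mat_square above 0.08 m); the robot touches nothing.
It fails at once if a leg is forced: more than 25 N between a leg and the gauge while its foot is not yet down on the wooden base ((contact force between leg_a and gauge above 25 N and z of leg_a_foot in the frame of gauge above 0.016 m) or (contact force between leg_b and gauge above 25 N and z of leg_b_foot in the frame of gauge above 0.016 m)).
It fails at once if a leg is dropped: it goes faster than 0.5 m/s while the fingers do not hold it ((linear speed of leg_a above 0.5 m/s and contact force between leg_a and the fingers below 0.1 N) or (linear speed of leg_b above 0.5 m/s and contact force between leg_b and the fingers below 0.1 N)).
It fails at once if both legs have been moved (distance of each of leg_a_mid, leg_b_mid from where it was at the start of the episode above 0.015 m).
It fails at once if the tin, dauber or last is moved by more than 15 mm (distance of any of tin, dauber, last from where it was at the start of the episode above 0.015 m).
It also fails if it takes over 61 s, if anything falls off the work surface, if the arm or the gripper's body presses on something with over 40 N, if the wrist force passes 120 N, or if a joint passes its speed limit or range.

## Working session

There is one attempt and no reset: what is moved stays moved. The work goes in short steps, Python scripts to look and compute and a tool call to move; the robot and the scene stay as the last step left them, time stands still between calls to the robot, and variables do not carry over. Pictures are saved under pics/ and viewed, and the job is handed in when it is done.

Besides the shell and the picture viewer there is one more tool, called after "Request:" by a JSON object that holds its "method" and its "body", one argument or row to a line. play_rows: Moves the arm, as the interface text tells. Its arguments: {"type":"object","properties":{"increments":{"type":"array","items":{"type":"array","items":{"type":"number"}}},"force":{"type":"number"}},"required":["increments"]}

```bash
mkdir -p pics; ls
python3 - <<'E'
from bench import r, grab_frame
import cv2,numpy as np
o=r.get_obs();print(o)
for n in("side","top","wrist"):
    f=grab_frame(n);cv2.imwrite(f"pics/{n}0.png",f["color"]);np.savez(f"/tmp/{n}0.npz",**f);print(n,f["K"],f["k1"],np.round(f["T"],3))
E
```

```text
pics
{'clock': 0.0, 'joints': array([-1.36309824,  0.47780545,  0.02233626,  1.55646099, -0.0115132 ,
        1.10933753, -0.08311033]), 'qvel': array([-9.34770425e-04, -1.25474227e-04,  1.47338106e-03, -9.03377892e-05,
       -1.10355772e-03, -3.82609066e-04,  5.52922392e-04]), 'tau': array([-3.42816293e-04, -5.96448791e+01,  1.60798173e+00, -2.81197858e+01,
        1.24631243e-02,  9.50098329e-03,  1.56456599e-05]), 'tcp_pos': array([0.20945851, 0.64103638, 0.23031806]), 'orientation': array([-4.93955872e-01, -3.10234389e+00,  2.94613645e-03]), 'contact_force': array([-9.73621872e-01,  1.91950800e-01,  2.97261387e-04]), 'moment': array([-0.00151581, -0.02836954,  0.01094628]), 'grip_width': 0.08548265960168597}
side [[456.3015133    0.         323.98273053]
 [  0.         456.3015133  240.2204656 ]
 [  0.           0.           1.        ]] -0.07672345758281 [[ 0.9    0.242 -0.362  0.222]
 [-0.435  0.485 -0.759 -0.7  ]
 [-0.008  0.84   0.542  0.558]
 [ 0.     0.     0.     1.   ]]
top [[551.42394672   0.         322.53101717]
 [  0.         551.42394672 234.59623097]
 [  0.           0.           1.        ]] 0.003205797258821018 [[ 0.015  0.992 -0.122  0.45 ]
 [-1.     0.015  0.002 -0.002]
 [ 0.004  0.122  0.993  1.069]
 [ 0.     0.     0.     1.   ]]
wrist [[336.5206938    0.         317.140675  ]
 [  0.         336.5206938  241.31987609]
 [  0.           0.           1.        ]] -0.0602073662456851 [[ 0.31  -0.908 -0.281  0.138]
 [ 0.951  0.296  0.093  0.665]
 [-0.001 -0.296  0.955  0.374]
 [ 0.     0.     0.     1.   ]]
```

View pics/side0.png

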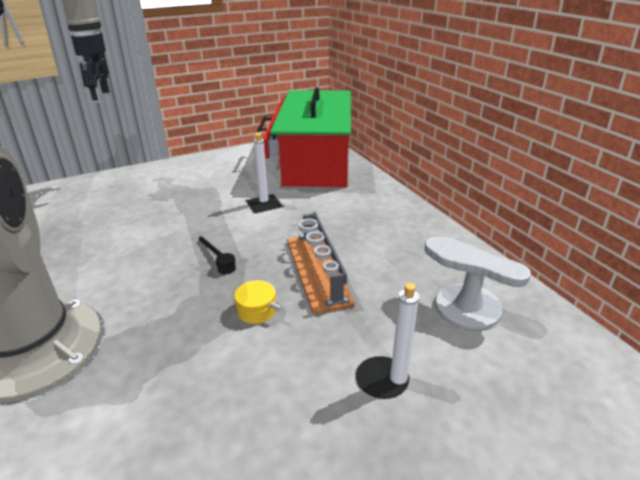

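View pics/top0.png

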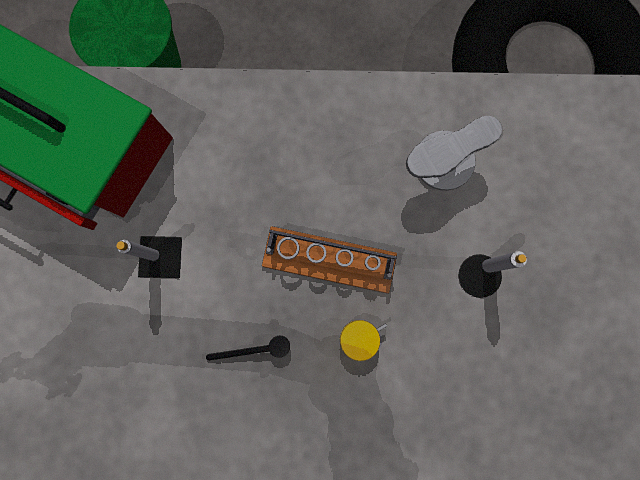

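View pics/wrist0.png

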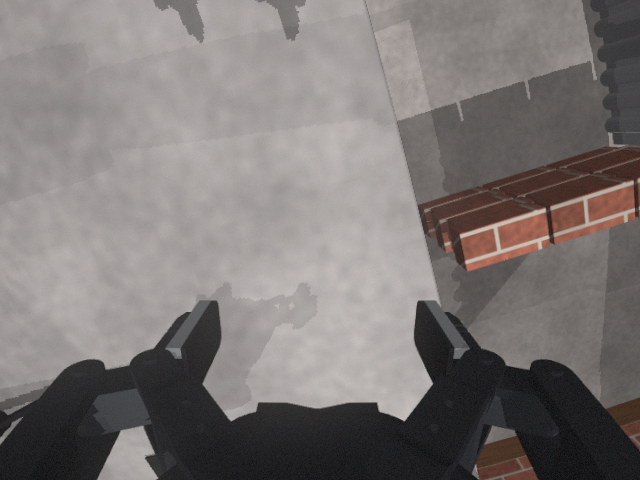

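```bash
cat > h.py <<'E'
import numpy as np, cv2
def ray(f,u,v):
    K=f["K"];k=float(f["k1"]);d=np.array([(u-K[0,2])/K[0,0],(v-K[1,2])/K[1,1]])
    s=d.copy()
    for _ in range(20): s=d/(1+k*(s@s))
    T=f["T"];return T[:3,3],T[:3,:3]@np.array([s[0],-s[1],-1])
def onz(f,u,v,z):
    o,d=ray(f,u,v);return o+d*(z-o[2])/d[2]
def atdepth(f,u,v,D):
    o,d=ray(f,u,v);return o+d*D
def proj(f,p):
    T=f["T"];c=T[:3,:3].T@(np.asarray(p)-T[:3,3]);s=np.array([c[0]/-c[2],-c[1]/-c[2]])
    s=s*(1+float(f["k1"])*(s@s));K=f["K"];return np.array([K[0,0]*s[0]+K[0,2],K[1,1]*s[1]+K[1,2]])
def cloud(f):
    K=f["K"];v,u=np.mgrid[0:480,0:640]
    pts=np.stack([u,v],-1).reshape(-1,1,2).astype(np.float64)
    n=cv2.undistortPoints(pts,K,np.array([float(f["k1"]),0,0,0])).reshape(480,640,2)
    D=f["depth"].astype(float);c=np.stack([n[...,0]*D,-n[...,1]*D,-D],-1)
    P=c@f["T"][:3,:3].T+f["T"][:3,3];P[D<=0]=np.nan;return P
E
python3 - <<'E'
from h import *
f=dict(np.load("/tmp/top0.npz"));s=dict(np.load("/tmp/side0.npz"))
P=cloud(f)
def st(u,v,z):print((u,v),"z",z,np.round(onz(f,u,v,z),4),"depthpt",np.round(P[int(v),int(u)],4))
for u,v in((288,248),(316,253),(344,257),(373,262)): st(u,v,.07)
st(124,246,.185);st(160,258,.003);st(520,259,.185);st(480,276,.003)
st(360,340,.042);st(150,110,.2)
z=P[...,2]
# obstacles near leg
w=P[(np.abs(P[...,1]-.30)<.25)&(np.abs(P[...,0]-.45)<.3)&(z>.02)]
hsv=cv2.cvtColor(f["color"],cv2.COLOR_BGR2HSV)
g=(hsv[...,0]>50)&(hsv[...,0]<70)&(hsv[...,1]>120)
G=P[g&(P[...,0]<.85)] ;G=G[np.isfinite(G[:,0])];print("green",G.min(0),G.max(0),np.median(G,0))
red=((hsv[...,0]<8)|(hsv[...,0]>172))&(hsv[...,1]>150);R=P[red];R=R[np.isfinite(R[:,0])];R=R[R[:,1]<.6]
print("red",R.min(0),R.max(0)); 
y=R[np.argsort(R[:,0])[:5]];print(y)
for n,F in(("top",f),("side",s)):
    c=F["color"]; 
    a=c[170:320,60:420] if n=="top" else c[90:320,200:440]
    cv2.imwrite(f"pics/{n}0z.png",cv2.resize(a,None,fx=2.2,fy=2.2,interpolation=cv2.INTER_CUBIC))
E
```

```text
(288, 248) z 0.07 [0.547  0.0586 0.07  ] depthpt [0.5524 0.062  0.0148]
(316, 253) z 0.07 [0.5386 0.0075 0.07  ] depthpt [0.5435 0.008  0.0151]
(344, 257) z 0.07 [ 0.5321 -0.0435  0.07  ] depthpt [ 0.5365 -0.0457  0.0167]
(373, 262) z 0.07 [ 0.5238 -0.0962  0.07  ] depthpt [ 0.5281 -0.1018  0.0112]
(124, 246) z 0.185 [0.5351 0.3155 0.185 ] depthpt [0.5349 0.3147 0.1873]
(160, 258) z 0.003 [0.5304 0.3098 0.003 ] depthpt [0.5302 0.3094 0.0047]
(520, 259) z 0.185 [ 0.5236 -0.3218  0.185 ] depthpt [ 0.5236 -0.3217  0.1854]
(480, 276) z 0.003 [ 0.5048 -0.3094  0.003 ] depthpt [ 0.5049 -0.3101  0.0006]
(360, 340) z 0.042 [ 0.3822 -0.0755  0.042 ] depthpt [ 0.3822 -0.0755  0.0415]
(150, 110) z 0.2 [0.757  0.2808 0.2   ] depthpt [0.7704 0.2931 0.1621]
green [ 0.34343314 -0.3363354  -0.00043703] [0.84994336 0.55695105 0.20175373] [0.73586922 0.43442435 0.1629158 ]
red [ 0.34301051 -1.0001785  -0.69239963] [1.43309012 0.57089882 0.20306242]
[[0.34301051 0.1928818  0.01083581]
 [0.3451692  0.19419033 0.01429082]
 [0.3452849  0.17754179 0.0130831 ]
 [0.35849807 0.10339758 0.0260438 ]
 [0.36154325 0.13529863 0.02418981]]
```

```bash
sleep 0
python3 - <<'E'
from h import *
f=dict(np.load("/tmp/top0.npz"));s=dict(np.load("/tmp/side0.npz"))
P=cloud(f)
for u,v in((80,208),(148,112),(165,138),(122,214),(95,224),(30,190),(60,125)): print((u,v),np.round(P[v,u],3),np.round(onz(f,u,v,.163),3))
hsv=cv2.cvtColor(f["color"],cv2.COLOR_BGR2HSV)
hs2=cv2.cvtColor(s["color"],cv2.COLOR_BGR2HSV)
def brass(h,box):
    m=np.zeros(h.shape[:2],bool);x0,x1,y0,y1=box
    m[y0:y1,x0:x1]=True
    return m&(h[...,0]>10)&(h[...,0]<28)&(h[...,1]>110)&(h[...,2]>80)
for nm,h,F,b in(("top",hsv,f,(105,145,230,262)),("top2",hsv,f,(500,540,240,275)),("side",hs2,s,(250,272,125,148)),("side2",hs2,s,(398,420,278,302))):
    m=brass(h,b);v,u=np.nonzero(m);print(nm,u.mean(),v.mean(),len(u),u.min(),u.max(),v.min(),v.max(),np.round(onz(F,u.mean(),v.mean(),.185),4))
# rings: points at z 0.07
z=P[...,2];m=(np.abs(z-.07)<.012)&(P[...,0]>.45)&(P[...,0]<.62)&(np.abs(P[...,1])<.2)
sat=hsv[...,1]<80
cv2.imwrite("pics/ringmask.png",cv2.resize(((m)*255).astype(np.uint8)[210:310,250:410],None,fx=5,fy=5,interpolation=0))
cv2.imwrite("pics/topring.png",cv2.resize(f["color"][210:310,250:410],None,fx=5,fy=5,interpolation=2))
E
```

```text
(80, 208) [0.599 0.4   0.164] [0.6   0.4   0.163]
(148, 112) [0.767 0.297 0.161] [0.766 0.296 0.163]
(165, 138) [0.761 0.304 0.032] [0.721 0.265 0.163]
(122, 214) [0.614 0.384 0.015] [0.59  0.33  0.163]
(95, 224) [0.583 0.404 0.089] [0.573 0.373 0.163]
(30, 190) [0.634 0.499 0.138] [0.629 0.485 0.163]
(60, 125) [0.737 0.437 0.177] [0.741 0.443 0.163]
top 120.05263157894737 244.94736842105263 57 116 124 241 249 [0.5367 0.3219 0.185 ]
top2 521.5576923076923 258.0192307692308 52 518 525 254 262 [ 0.5252 -0.3244  0.185 ]
side 259.06976744186045 135.02325581395348 43 256 271 127 139 [0.5343 0.3063 0.185 ]
side2 409.42424242424244 289.67676767676767 99 405 414 284 296 [ 0.5188 -0.3335  0.185 ]
```

View pics/topring.png

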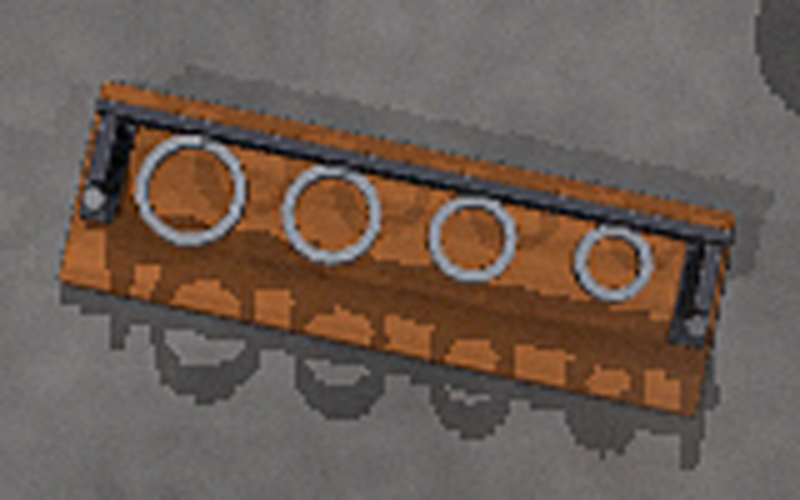

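View pics/ringmask.png

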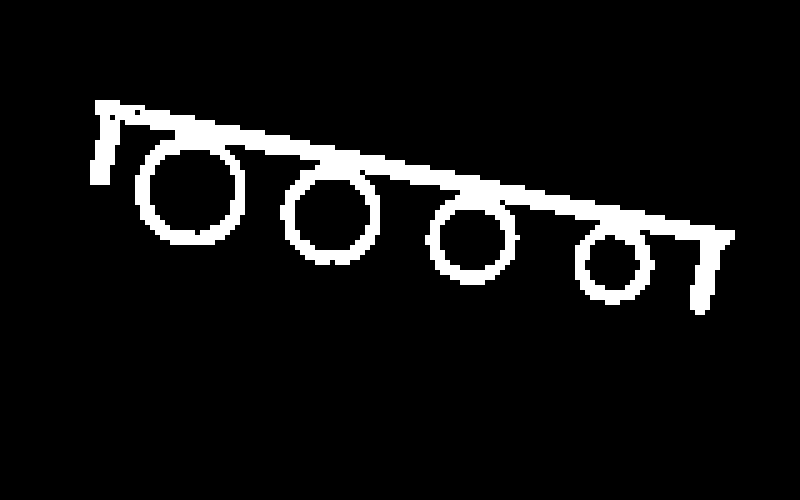

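View pics/side0z.png

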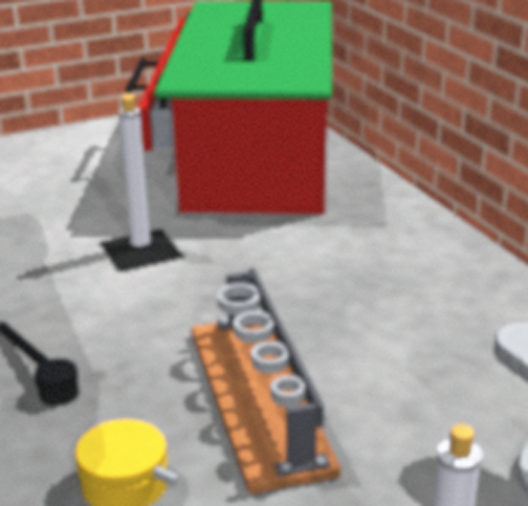

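```bash
cat > rings.py <<'E'
from h import *
from scipy.optimize import least_squares
f=dict(np.load("/tmp/top0.npz"))
c=f["color"];hsv=cv2.cvtColor(c,cv2.COLOR_BGR2HSV)
g=cv2.resize(c[210:310,250:410],None,fx=8,fy=8,interpolation=cv2.INTER_CUBIC)
b=g[...,0].astype(float)  # blue: orange low, steel high
print(np.percentile(b,[5,50,90,99]))
m=((b>115)*255).astype(np.uint8)
px=[(288,248),(316,253),(344,257),(373,262)];bores=[.032,.028,.024,.020]
data=[]
cs,_=cv2.findContours(m,cv2.RETR_CCOMP,cv2.CHAIN_APPROX_NONE)
for (u,v),bo in zip(px,bores):
    c0=onz(f,u,v,.07)[:2];I=[];O=[]
    for k in cs:
        k=k[:,0]/8-.4375+np.array([250,210])
        W=np.array([onz(f,a,bb,.07)[:2] for a,bb in k])
        if np.linalg.norm(W.mean(0)-c0)>.01 or len(k)<60: continue
        d=np.linalg.norm(W-c0,axis=1).mean()
        (I if d<bo/2+.00225 else O).append(W)
    o=[]
    for L,R in((I,bo/2),(O,bo/2+.0045)):
        if not L: o.append(None);continue
        W=max(L,key=len)
        s=least_squares(lambda p:np.hypot(*(W-p[:2]).T)-p[2],[*c0,R]);o.append((np.round(s.x,4),R,len(W)))
        # half
        view=c0-f["T"][:2,3];view/=np.linalg.norm(view);t=(W-s.x[:2])@view
        S=W[t>0] if R>bo/2 else W[t<0]
        q=least_squares(lambda p:np.hypot(*(S-p[:2]).T)-R,c0);o.append(np.round(q.x,4));data.append((bores.index(bo),S,R))
    print(bo,o)
def res(p):
    d=np.array([np.cos(p[2]),np.sin(p[2])]);out=[]
    for i,S,R in data:
        out.append(np.hypot(*(S-(p[:2]-d*.052*i)).T)-R)
    return np.concatenate(out)
s=least_squares(res,[.547,.0586,1.42],loss="soft_l1",f_scale=.0005)
d=np.array([np.cos(s.x[2]),np.sin(s.x[2])])
print("yaw",s.x[2],"rms",np.sqrt(np.mean(s.fun**2)))
for i in range(4):print(i+1,np.round(s.x[:2]-d*.052*i,4))
E
python3 rings.py
python3 - <<'E'
from h import *
from scipy.spatial.transform import Rotation as R
from bench import r
o=r.get_obs();print(np.round(R.from_rotvec(o["orientation"]).as_matrix(),3))
# leg axis: top-view tube points & side silhouette
f=dict(np.load("/tmp/top0.npz"));s=dict(np.load("/tmp/side0.npz"))
P=cloud(f);m=(np.hypot(P[...,0]-.535,P[...,1]-.315)<.03)&(P[...,2]>.175)
v,u=np.nonzero(m);print(u.mean(),v.mean(),len(u),np.round(P[m].mean(0),4))
m=(np.hypot(P[...,0]-.535,P[...,1]-.315)<.03)&(P[...,2]>.155)
for a in range(240,252):print(a,[int(x) for x in P[a,112:135,2]*1000])
cv2.imwrite("pics/legtop.png",cv2.resize(f["color"][225:285,100:200],None,fx=8,fy=8,interpolation=2))
E
```

```text
[ 28. 102. 115. 162.]
0.032 [(array([0.548 , 0.0593, 0.0181]), 0.016, 893), array([0.5458, 0.0577]), None]
0.028 [(array([0.5399, 0.0079, 0.0161]), 0.014, 809), array([0.5374, 0.0075]), None]
0.024 [(array([ 0.5319, -0.0436,  0.0123]), 0.012, 306), array([ 0.5316, -0.0434]), (array([ 0.5316, -0.0436,  0.0155]), 0.0165, 395), array([ 0.5303, -0.0431])]
0.02 [(array([ 0.5238, -0.095 ,  0.0103]), 0.01, 259), array([ 0.5235, -0.0947]), (array([ 0.5235, -0.0949,  0.0135]), 0.014499999999999999, 346), array([ 0.5224, -0.094 ])]
yaw 1.4209048892437732 rms 0.0017205488781247657
1 [0.5462 0.0593]
2 [0.5384 0.0079]
3 [ 0.5306 -0.0435]
4 [ 0.5229 -0.095 ]
[[-0.951  0.311 -0.   ]
 [ 0.311  0.951 -0.001]
 [-0.    -0.001 -1.   ]]
121.32894736842105 245.1578947368421 76 [0.5364 0.32   0.1845]Traceback (most recent call last):
  File "<stdin>", line 10, in <module>
ValueError: cannot convert float NaN to integer
```

Request:
{"method": "play_rows", "body": {
  "increments": [
    [0,0,-15,0,0,-0.105,0],
    [0,0,-15,0,0,-0.105,0],
    [0,0,-10,0,0,-0.105,0],
    [-25,-25,0,0,0,0,0],
    [-33,-32,0,0,0,0,0]
  ],
  "force": 30
}}

```text
clock: 0.65
tcp_pos: [0.2612, 0.5873, 0.2689]
orientation: [0.04, -3.136, 0.006]
contact_force: [0.6, -0.4, -0.7]
grip_width: 0.0854
```

Run:
```python
from h import *
f=dict(np.load("/tmp/top0.npz"))
cv2.imwrite("pics/legtop.png",cv2.resize(f["color"][225:285,100:200],None,fx=8,fy=8,interpolation=2))
```

```text
(no output)
```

View pics/legtop.png

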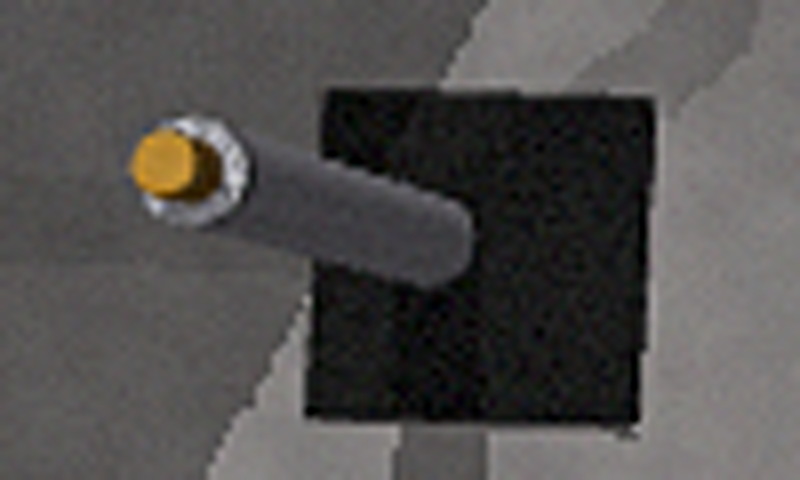

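Request:
{"method": "play_rows", "body": {
  "increments": [
    [-35,-34,0,0,0,0,0],
    [-35,-34,0,0,0,0,0],
    [-35,-34,0,0,0,0,0],
    [-35,-34,0,0,0,0,0],
    [-35,-34,0,0,0,0,0]
  ]
}}

```text
clock: 1.15
tcp_pos: [0.4434, 0.4169, 0.2676]
orientation: [0.049, -3.134, 0.007]
contact_force: [1.1, 1.0, -0.1]
grip_width: 0.0855
```

Run:
```python
from h import *
f=dict(np.load("/tmp/top0.npz"))
print(onz(f,120.6,245.25,.185),onz(f,124.5,246.25,.168))
```

```text
[0.53619871 0.32100234 0.185     ] [0.53631142 0.32072654 0.168     ]
```

Request:
{"method": "play_rows", "body": {
  "increments": [
    [-33,-34,0,0,0,0,0],
    [-30,-32,0,0,0,0,0],
    [-20,-20,0,0,0,0.02,0],
    [-5,-5,0,0,0,0.01,0],
    [0,0,0,0,0,0,0]
  ]
}}

```text
clock: 1.65
tcp_pos: [0.5425, 0.3154, 0.2663]
orientation: [-0.021, -3.136, 0.014]
contact_force: [0.0, 0.2, -0.2]
grip_width: 0.0854
```

Run:
```python
from bench import r, grab_frame
import cv2,numpy as np
from h import *
o=r.get_obs();print(o["tcp_pos"],o["orientation"],o["contact_force"])
for n in("side","wrist"):
    f=grab_frame(n);cv2.imwrite(f"pics/{n}1.png",f["color"]);np.savez(f"/tmp/{n}1.npz",**f)
print(proj(f,[.5362,.3208,.185]),proj(f,[.5362,.3208,.168]))
```

```text
[0.54248484 0.31542325 0.26634489] [-0.02118138 -3.13558125  0.01410213] [ 0.0162459   0.16386847 -0.15482453]
[324.22799313 241.8299622 ] [323.96787202 235.19879046]
```

View pics/wrist1.png

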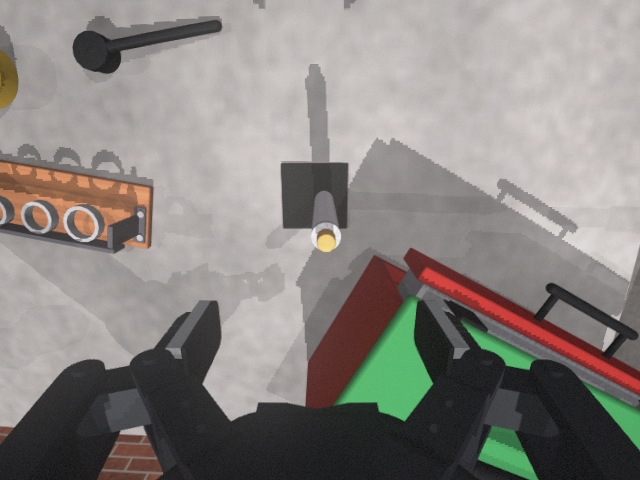

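View pics/side1.png

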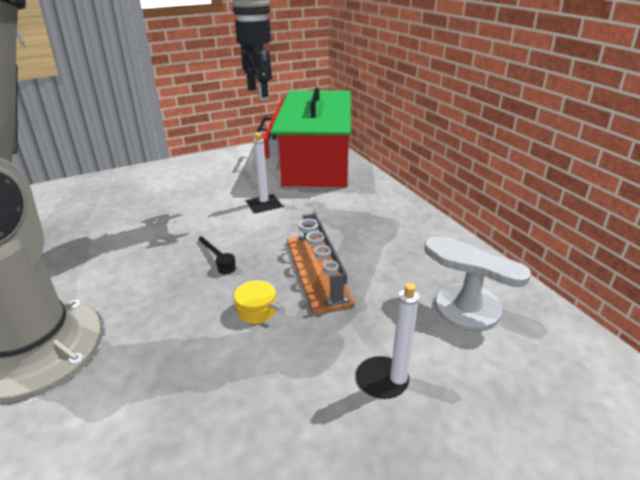

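```bash
cat > go.py <<'E'
# python3 go.py x y z : tool-frame shift & turn needed to a level pose with tool y = +world y
import sys,numpy as np
from bench import r
from scipy.spatial.transform import Rotation as R
o=r.get_obs();M=R.from_rotvec(o["orientation"]);W=R.from_matrix([[-1,0,0],[0,1,0],[0,0,-1]])
p=o["tcp_pos"];t=np.array([float(a) for a in sys.argv[1:4]]) if len(sys.argv)>3 else p
print("tcp",np.round(p*1000,2),"shift mm",np.round(M.inv().apply(t-p)*1000,2),"turn",np.round((M.inv()*W).as_rotvec(),4),"F",np.round(o["contact_force"],2),"w",round(o["grip_width"]*1000,2),"t",o["clock"])
E
python3 go.py .5362 .3222 .126
```

```text
tcp [541.09 317.35 266.37] shift mm [  4.04   5.98 140.36] turn [-0.0083 -0.0064 -0.0099] F [-1.22  0.55 -0.44] w 85.41 t 1.75
```

Request:
{"method": "play_rows", "body": {
  "increments": [
    [3,4,15,-0.004,-0.003,-0.005,0],
    [2,2,30,-0.004,-0.003,-0.005,0],
    [0,0,30,0,0,0,0],
    [0,0,15,0,0,0,0],
    [0,0,5,0,0,0,0]
  ]
}}

```text
clock: 2.25
tcp_pos: [0.5278, 0.3367, 0.1702]
orientation: [0.031, -3.141, -0.013]
contact_force: [-0.3, -0.4, -0.3]
grip_width: 0.0856
```

```bash
python3 go.py .5362 .3222 .126
```

```text
tcp [527.82 336.68 170.25] shift mm [ -8.11 -15.    44.13] turn [ 0.008  -0.0007  0.02  ] F [-0.3  -0.4  -0.34] w 85.6 t 2.25
```

Request:
{"method": "play_rows", "body": {
  "increments": [
    [0,0,0,0,0,0,0],
    [0,0,0,0,0,0,0]
  ]
}}

```text
clock: 2.45
tcp_pos: [0.5255, 0.3396, 0.1702]
orientation: [0.039, -3.139, -0.013]
contact_force: [-0.2, 1.0, 0.8]
grip_width: 0.0856
```

```bash
python3 go.py .5362 .3222 .126
```

```text
tcp [525.5  339.63 170.24] shift mm [-10.36 -18.08  44.06] turn [ 0.0086 -0.0023  0.025 ] F [-0.23  0.96  0.76] w 85.55 t 2.45
```

Request:
{"method": "play_rows", "body": {
  "increments": [
    [-3,-6,0,0,0,0.006,0],
    [-1,-2,0,0,0,0.002,0],
    [0,0,0,0,0,0,0]
  ]
}}

```text
clock: 2.75
tcp_pos: [0.531, 0.3325, 0.1729]
orientation: [-0.027, 3.14, 0.018]
contact_force: [-0.8, 0.1, -0.7]
grip_width: 0.0855
```

Request:
{"method": "play_rows", "body": {
  "increments": [
    [0,0,0,0,0,0,0]
  ]
}}

```text
clock: 2.85
tcp_pos: [0.5315, 0.3322, 0.1735]
orientation: [-0.026, 3.14, 0.019]
contact_force: [0.1, 0.0, 0.1]
grip_width: 0.0854
```

```bash
python3 go.py .5362 .3222 .126; python3 -c "
from bench import r
import numpy as np
print(np.round(r.get_obs()['qvel'],4))"
```

```text
tcp [531.49 332.22 173.49] shift mm [ -4.45 -10.66  47.37] turn [0.0118 0.0019 0.0164] F [0.08 0.03 0.06] w 85.43 t 2.85
[ 0.0053 -0.0054  0.0037 -0.003   0.0015  0.0018 -0.0006]
```

Request:
{"method": "play_rows", "body": {
  "increments": [
    [-2,-5,0,0.005,0,0.008,0],
    [-1,-4,0,0.004,0,0.004,0],
    [0,0,0,0,0,0,0],
    [0,0,0,0,0,0,0]
  ]
}}

```text
clock: 3.25
tcp_pos: [0.5354, 0.322, 0.1739]
orientation: [-0.003, 3.139, 0.004]
contact_force: [-0.2, 0.0, -0.3]
grip_width: 0.0854
```

```bash
python3 go.py .5362 .3222 .126; python3 -c "
from bench import r
import numpy as np
print(np.round(r.get_obs()['qvel'],4))"
```

```text
tcp [535.45 321.98 173.91] shift mm [-0.62  0.11 47.91] turn [0.0023 0.0027 0.0022] F [-0.17  0.02 -0.25] w 85.43 t 3.25
[ 0.0042 -0.0004  0.002   0.0022  0.003   0.0018 -0.0005]
```

Centred. Descend.

Request:
{"method": "play_rows", "body": {
  "increments": [
    [0,0,8,0,0,0,0],
    [0,0,13,0,0,0,0],
    [0,0,13,0,0,0,0],
    [0,0,8,0,0,0,0],
    [0,0,0,0,0,0,0]
  ]
}}

```text
clock: 3.75
tcp_pos: [0.5345, 0.322, 0.1268]
orientation: [-0.005, 3.141, 0.002]
contact_force: [-0.7, 0.2, -0.2]
grip_width: 0.0852
```

Request:
{"method": "play_rows", "body": {
  "increments": [
    [0,0,0,0,0,0,0]
  ]
}}

```text
clock: 3.85
tcp_pos: [0.5342, 0.3219, 0.1262]
orientation: [0.005, -3.141, -0.001]
contact_force: [0.1, -0.2, 0.4]
grip_width: 0.0853
```

```bash
python3 go.py .5362 .3222 .126
```

```text
tcp [534.22 321.92 126.19] shift mm [-1.98  0.27  0.18] turn [ 0.0006 -0.0002  0.0031] F [ 0.12 -0.18  0.45] w 85.29 t 3.85
```

Request:
{"method": "play_rows", "body": {
  "increments": [
    [-1,0,0,0,0,0,0],
    [-0.5,0,0,0,0,0,100],
    [0,0,0,0,0,0,140],
    [0,0,0,0,0,0,170],
    [0,0,0,0,0,0,200]
  ],
  "force": 40
}}

```text
clock: 4.35
tcp_pos: [0.5368, 0.3225, 0.1276]
orientation: [-0.005, 3.14, 0.003]
contact_force: [0.0, 0.4, 0.2]
grip_width: 0.0284
```

Request:
{"method": "play_rows", "body": {
  "increments": [
    [0,0,0,0,0,0,225],
    [0,0,0,0,0,0,255],
    [0,0,0,0,0,0,255],
    [0,0,0,0,0,0,255]
  ]
}}

```text
clock: 4.75
tcp_pos: [0.5368, 0.3224, 0.1279]
orientation: [-0.005, 3.139, 0.004]
contact_force: [-0.1, 0.5, 0.3]
grip_width: 0.0209
```

```bash
python3 go.py .5362 .3222 .126
```

```text
tcp [536.82 322.44 127.88] shift mm [ 0.62 -0.24  1.88] turn [0.0023 0.0022 0.0029] F [-0.08  0.55  0.34] w 20.89 t 4.75
```

Request:
{"method": "play_rows", "body": {
  "increments": [
    [0,0,-5,0,0,0,255],
    [0,0,-15,0,0,0,255],
    [0,0,-25,0,0,0,255],
    [0,0,-30,0,0,0,255],
    [0,0,-20,0,0,0,255]
  ]
}}

```text
clock: 5.25
tcp_pos: [0.5348, 0.3211, 0.2258]
orientation: [0.005, -3.138, 0.002]
contact_force: [0.3, -0.6, -0.1]
grip_width: 0.0213
```

Request:
{"method": "play_rows", "body": {
  "increments": [
    [0,0,-5,0,0,0,255],
    [0,0,0,0,0,0,255]
  ]
}}

```text
clock: 5.45
tcp_pos: [0.5365, 0.3221, 0.236]
orientation: [-0.004, 3.139, 0.005]
contact_force: [0.7, 0.5, -1.0]
grip_width: 0.021
```

```bash
python3 go.py .548 .0593 .228;python3 - <<'E'
from bench import r, grab_frame
import cv2,numpy as np
for n in("side","top"):
    f=grab_frame(n);cv2.imwrite(f"pics/{n}2.png",f["color"]);np.savez(f"/tmp/{n}2.npz",**f)
E
```

```text
tcp [536.5  322.13 236.05] shift mm [ -10.75 -262.89    7.29] turn [0.003  0.003  0.0028] F [ 0.65  0.47 -0.97] w 21.03 t 5.45
```

View pics/side2.png

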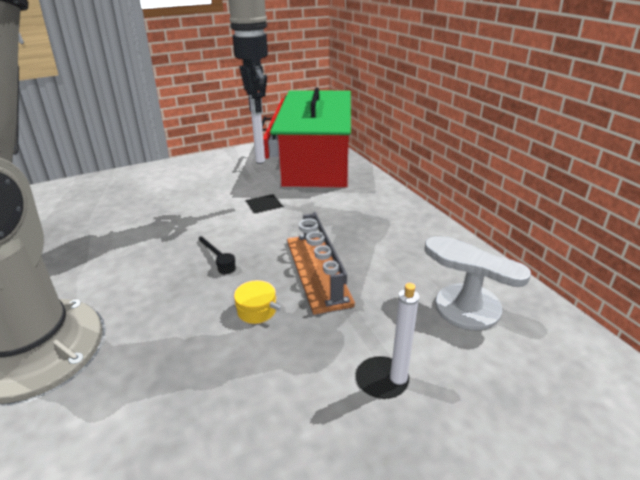

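Request:
{"method": "play_rows", "body": {
  "increments": [
    [-1,-15,0,0,0,0,255],
    [-2,-35,0,0,0,0,255],
    [-2,-45,0,0,0,0,255],
    [-2,-45,0,0,0,0,255],
    [-2,-40,0,0,0,0,255]
  ]
}}

```text
clock: 6.05
tcp_pos: [0.5415, 0.1385, 0.2276]
orientation: [0.023, -3.133, 0.002]
contact_force: [0.6, -0.1, -0.7]
grip_width: 0.0209
```

```bash
python3 go.py .548 .0593 .228
```

```text
tcp [541.5  138.45 227.56] shift mm [ -5.34 -79.24  -0.37] turn [-0.0015 -0.0088  0.0145] F [ 0.58 -0.13 -0.71] w 20.94 t 6.05
```

Request:
{"method": "play_rows", "body": {
  "increments": [
    [-2,-28,-2,0,-0.004,0.006,255],
    [-1,-18,-2,0,-0.004,0.006,255],
    [0,-10,-2,0,0,0,255],
    [0,-3,0,0,0,0,255],
    [0,0,0,0,0,0,255]
  ]
}}

```text
clock: 6.55
tcp_pos: [0.542, 0.0666, 0.2305]
orientation: [-0.015, -3.134, 0.01]
contact_force: [0.3, 0.0, -1.0]
grip_width: 0.0207
```

```bash
python3 go.py .548 .0593 .228
```

```text
tcp [541.99  66.59 230.47] shift mm [-6.1  -7.21  2.47] turn [-0.0063 -0.0075 -0.0097] F [ 0.35  0.   -1.05] w 20.66 t 6.55
```

Request:
{"method": "play_rows", "body": {
  "increments": [
    [-3,-4,0,-0.003,-0.004,-0.005,255],
    [-2,-2,0,-0.003,-0.003,-0.003,255],
    [0,0,0,0,0,0,255],
    [0,0,0,0,0,0,255]
  ]
}}

```text
clock: 6.95
tcp_pos: [0.5474, 0.0651, 0.23]
orientation: [0.01, -3.141, -0.003]
contact_force: [-0.0, 0.3, -0.5]
grip_width: 0.021
```

```bash
python3 go.py .548 .0593 .228;python3 - <<'E'
from bench import r, grab_frame
import cv2,numpy as np
for n in("side","top","wrist"):
    f=grab_frame(n);np.savez(f"/tmp/{n}3.npz",**f);c=f["color"]
    if n=="side": c=cv2.resize(c[100:320,220:440],None,fx=2.7,fy=2.7,interpolation=2)
    if n=="top": c=cv2.resize(c[190:320,200:420],None,fx=3.6,fy=3.6,interpolation=2)
    cv2.imwrite(f"pics/{n}3.png",c)
E
python3 go.py .548 .0593 .228
```

```text
tcp [547.39  65.06 229.97] shift mm [-0.57 -5.76  1.96] turn [ 0.0016 -0.0004  0.0066] F [-0.02  0.3  -0.49] w 21.03 t 6.95
tcp [547.34  64.73 230.02] shift mm [-0.63 -5.44  2.01] turn [ 0.0014 -0.0004  0.0061] F [ 1.3   0.27 -0.18] w 20.85 t 7.1
```

View pics/side3.png

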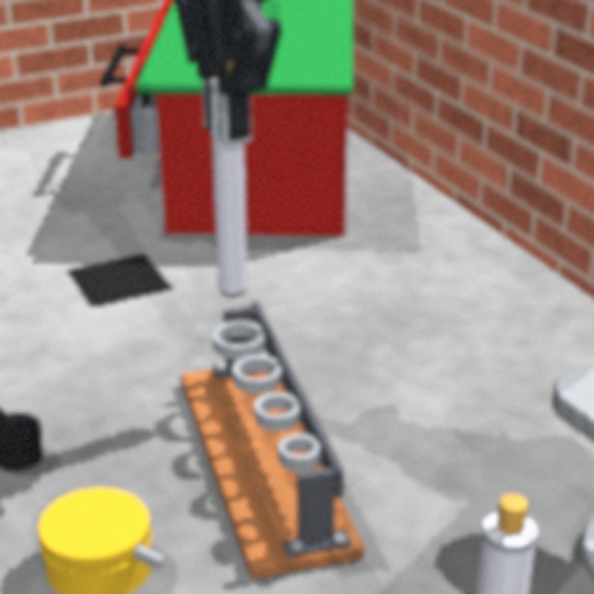

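View pics/wrist3.png

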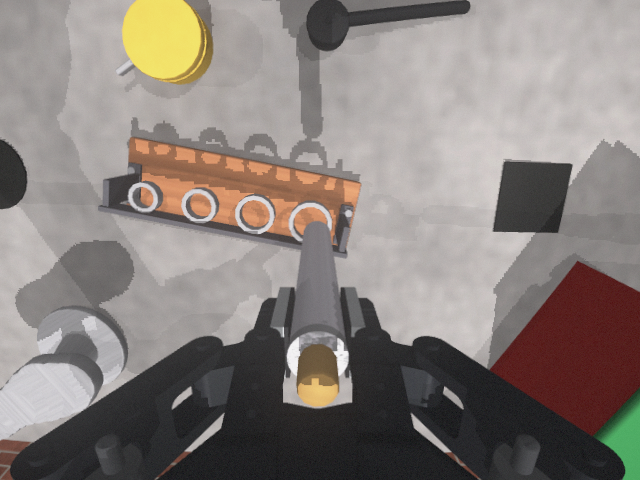

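Run:
```python
from h import *
f=dict(np.load("/tmp/wrist3.npz"));s=dict(np.load("/tmp/side3.npz"))
for u,v in((310,222),(255,215),(199,206),(145,196)):print("wrist",np.round(onz(f,u,v,.07),4))
c=cv2.resize(f["color"][170:270,90:370],None,fx=2.85,fy=2.85,interpolation=2);cv2.imwrite("pics/wrist3z.png",c)
print("leg foot pred by TCP wrist",proj(f,[.5468,.0649,.105]), "side",proj(s,[.5468,.0649,.105]))
# side ring centres: zoomed pixel
for a,b in((239,337),(257,370),(277,408),(299,449)):
    print("side",np.round(onz(s,220+a/2.7,100+b/2.7,.07),4))
print("foot side zoom (232,291)",np.round(onz(s,220+232/2.7,100+291/2.7,.105),4))
```

```text
wrist [0.5473 0.059  0.07  ]
wrist [0.5409 0.0082 0.07  ]
wrist [ 0.5326 -0.0433  0.07  ]
wrist [ 0.5233 -0.0931  0.07  ]
leg foot pred by TCP wrist [316.3635494  231.66194395] side [305.97334231 206.95922424]
side [0.5452 0.0507 0.07  ]
side [0.5376 0.0014 0.07  ]
side [ 0.5292 -0.0503  0.07  ]
side [ 0.5212 -0.101   0.07  ]
foot side zoom (232,291) [0.5453 0.0617 0.105 ]
```

View pics/wrist3z.png

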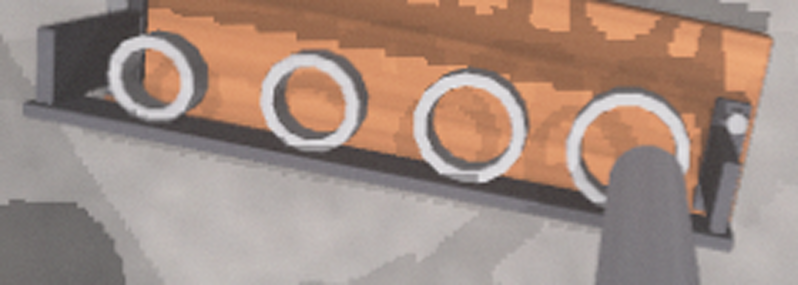

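Request:
{"method": "play_rows", "body": {
  "increments": [
    [0,-3,3,0,0,0.003,255],
    [0,-2,5,0,0,0.003,255],
    [0,0,7,0,0,0,255],
    [0,0,5,0,0,0,255],
    [0,0,0,0,0,0,255]
  ]
}}

```text
clock: 7.6
tcp_pos: [0.5469, 0.0592, 0.2078]
orientation: [-0.001, -3.14, -0.002]
contact_force: [0.1, -0.2, -1.1]
grip_width: 0.0211
```

```bash
python3 go.py .5483 .0593 .170
```

```text
tcp [546.9   59.19 207.83] shift mm [-1.45  0.07 37.83] turn [ 0.0012 -0.0012 -0.0006] F [ 0.07 -0.19 -1.06] w 21.07 t 7.6
```

Request:
{"method": "play_rows", "body": {
  "increments": [
    [-1,0,4,0,0,0,255],
    [0,0,4,0,0,0,255],
    [0,0,4,0,0,0,255],
    [0,0,3,0,0,0,255]
  ]
}}

```text
clock: 8.0
tcp_pos: [0.5483, 0.0594, 0.1918]
orientation: [-0.001, -3.141, -0.002]
contact_force: [-0.3, 0.2, -1.1]
grip_width: 0.0209
```

Request:
{"method": "play_rows", "body": {
  "increments": [
    [0,0,4,0,0,0,255],
    [0,0,5,0,0,0,255],
    [0,0,5,0,0,0,255],
    [0,0,4,0,0,0,255]
  ]
}}

```text
clock: 8.4
tcp_pos: [0.5483, 0.0596, 0.1723]
orientation: [-0.0, -3.141, -0.002]
contact_force: [-0.2, -0.2, -1.1]
grip_width: 0.0208
```

```bash
python3 go.py .5483 .0593 .170
```

```text
tcp [548.33  59.55 172.34] shift mm [ 0.02 -0.25  2.34] turn [ 0.0015 -0.0004 -0.0002] F [-0.2  -0.21 -1.11] w 20.84 t 8.4
```

Request:
{"method": "play_rows", "body": {
  "increments": [
    [0,0,4,0,0,0,255],
    [0,0,0,0,0,0,255]
  ]
}}

```text
clock: 8.6
tcp_pos: [0.5479, 0.0595, 0.1672]
orientation: [-0.0, -3.14, -0.002]
contact_force: [0.2, 0.1, -0.5]
grip_width: 0.0212
```

```bash
python3 - <<'E'
from bench import r, grab_frame
import cv2,numpy as np
a=[]
for n in("side","wrist"):
    f=grab_frame(n);np.savez(f"/tmp/{n}4.npz",**f);c=f["color"]
    c=c[150:310,270:390] if n=="side" else c[150:310,230:390]
    a.append(cv2.resize(c,None,fx=2.8,fy=2.8,interpolation=2))
cv2.imwrite("pics/r1.png",np.hstack(a))
E
python3 go.py .540 .008 .205
```

```text
tcp [548.28  59.56 167.81] shift mm [  8.3  -51.51 -37.26] turn [ 0.0014 -0.0007 -0.0002] F [ 0.03 -0.19 -0.5 ] w 21.08 t 8.7
```

View pics/r1.png

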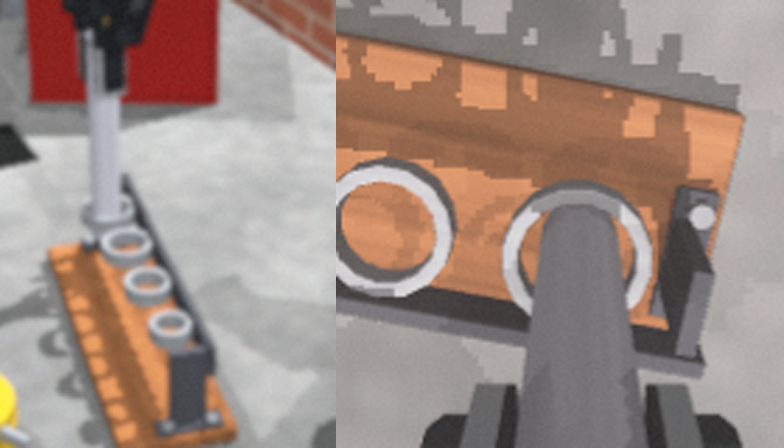

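Request:
{"method": "play_rows", "body": {
  "increments": [
    [0,0,-7,0,0,0,255],
    [0,0,-12,0,0,0,255],
    [0,0,-12,0,0,0,255],
    [0,0,-7,0,0,0,255],
    [0,0,0,0,0,0,255]
  ]
}}

```text
clock: 9.2
tcp_pos: [0.5495, 0.0596, 0.2112]
orientation: [0.001, 3.139, 0.004]
contact_force: [0.5, -0.4, -1.7]
grip_width: 0.0207
```

```bash
python3 go.py .540 .0078 .205
```

```text
tcp [549.55  59.56 211.24] shift mm [  9.54 -51.78   6.09] turn [ 0.0023  0.0029 -0.0005] F [ 0.49 -0.36 -1.74] w 20.73 t 9.2
```

Request:
{"method": "play_rows", "body": {
  "increments": [
    [2,-10,0,0,0,0,255],
    [2.5,-15,0,0,0,0,255],
    [2.5,-13,0,0,0,0,255],
    [1,-7,0,0,0,0,255],
    [0,-2,0,0,0,0,255]
  ]
}}

```text
clock: 9.7
tcp_pos: [0.5398, 0.007, 0.2105]
orientation: [0.003, 3.14, 0.002]
contact_force: [-0.1, 0.1, -0.1]
grip_width: 0.0214
```

Request:
{"method": "play_rows", "body": {
  "increments": [
    [0,0,0,0,0,0,255],
    [0,0,0,0,0,0,255]
  ]
}}

```text
clock: 9.9
tcp_pos: [0.5396, 0.0062, 0.2102]
orientation: [0.006, 3.141, 0.002]
contact_force: [0.1, -0.8, -0.9]
grip_width: 0.0209
```

```bash
python3 go.py .540 .0078 .205
```

```text
tcp [539.58   6.23 210.23] shift mm [-0.41  1.56  5.23] turn [ 0.0015  0.001  -0.0037] F [ 0.06 -0.81 -0.89] w 20.94 t 9.9
```

Request:
{"method": "play_rows", "body": {
  "increments": [
    [0,1,4,0,0,-0.003,255],
    [0,0.5,4,0,0,0,255],
    [0,0,4,0,0,0,255],
    [0,0,2,0,0,0,255]
  ]
}}

```text
clock: 10.3
tcp_pos: [0.5398, 0.0098, 0.1949]
orientation: [-0.004, 3.141, 0.003]
contact_force: [0.1, 0.7, -0.5]
grip_width: 0.0212
```

```bash
python3 go.py .540 .0078 .170
```

```text
tcp [539.83   9.8  194.89] shift mm [-0.14 -2.05 24.89] turn [0.0021 0.001  0.0025] F [ 0.07  0.74 -0.5 ] w 21.16 t 10.3
```

Request:
{"method": "play_rows", "body": {
  "increments": [
    [0,-1,0,0,0,0.002,255],
    [0,-0.5,0,0,0,0,255],
    [0,0,0,0,0,0,255],
    [0,0,0,0,0,0,255]
  ]
}}

```text
clock: 10.7
tcp_pos: [0.5397, 0.0084, 0.1944]
orientation: [-0.001, 3.141, 0.003]
contact_force: [-0.1, 0.2, -0.0]
grip_width: 0.0213
```

```bash
python3 go.py .540 .0078 .170
```

```text
tcp [539.67   8.4  194.39] shift mm [-0.33 -0.65 24.39] turn [0.0019 0.0001 0.0008] F [-0.09  0.23 -0.05] w 21.32 t 10.7
```

Request:
{"method": "play_rows", "body": {
  "increments": [
    [-0.2,0,3,0,0,0,255],
    [0,0,4,0,0,0,255],
    [0,0,4,0,0,0,255],
    [0,0,3,0,0,0,255]
  ]
}}

```text
clock: 11.1
tcp_pos: [0.5403, 0.0084, 0.1799]
orientation: [-0.001, 3.14, 0.004]
contact_force: [0.2, 0.4, -0.2]
grip_width: 0.0209
```

Request:
{"method": "play_rows", "body": {
  "increments": [
    [0,0,4,0,0,0,255],
    [0,0,4,0,0,0,255],
    [0,0,4,0,0,0,255],
    [0,0,0,0,0,0,255]
  ]
}}

```text
clock: 11.5
tcp_pos: [0.5397, 0.0084, 0.1659]
orientation: [0.001, -3.141, -0.003]
contact_force: [0.1, -0.0, -0.3]
grip_width: 0.0211
```

```bash
python3 - <<'E'
from bench import r, grab_frame
import cv2,numpy as np
a=[]
for n in("side","wrist"):
    f=grab_frame(n);np.savez(f"/tmp/{n}5.npz",**f);c=f["color"]
    c=c[150:310,270:390] if n=="side" else c[150:310,230:390]
    a.append(cv2.resize(c,None,fx=2.8,fy=2.8,interpolation=2))
cv2.imwrite("pics/r2.png",np.hstack(a))
E
python3 go.py .540 .008 .170
```

```text
tcp [540.13   8.44 166.48] shift mm [ 0.13 -0.43 -3.52] turn [0.0021 0.0008 0.0007] F [ 0.84 -0.37 -0.13] w 21.12 t 11.6
```

View pics/r2.png

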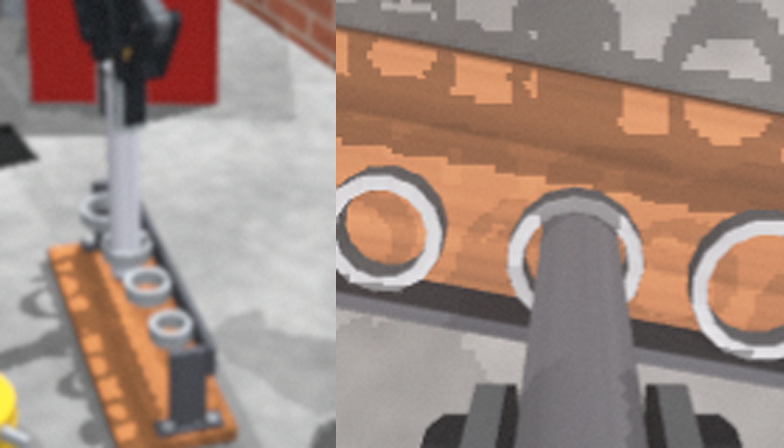

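Request:
{"method": "play_rows", "body": {
  "increments": [
    [0,0,-7,0,0,0,255],
    [0,0,-12,0,0,0,255],
    [0,0,-12,0,0,0,255],
    [0,0,-7,0,0,0,255],
    [0,0,0,0,0,0,255]
  ]
}}

```text
clock: 12.1
tcp_pos: [0.5412, 0.0083, 0.2098]
orientation: [-0.001, 3.137, 0.004]
contact_force: [-0.5, -0.4, -1.0]
grip_width: 0.021
```

```bash
python3 go.py .5322 -.0441 .205
```

```text
tcp [541.25   8.31 209.76] shift mm [  9.09 -52.42   4.58] turn [0.0026 0.0042 0.0004] F [-0.48 -0.4  -0.96] w 20.97 t 12.1
```

Request:
{"method": "play_rows", "body": {
  "increments": [
    [2,-10,0,0,0.002,0,255],
    [2.5,-15,0,0,0.002,0,255],
    [2.5,-14,0,0,0,0,255],
    [1,-7,0,0,0,0,255],
    [0,-2,0,0,0,0,255]
  ]
}}

```text
clock: 12.6
tcp_pos: [0.532, -0.0435, 0.2094]
orientation: [0.001, -3.141, -0.004]
contact_force: [0.1, -0.5, -0.8]
grip_width: 0.021
```

Request:
{"method": "play_rows", "body": {
  "increments": [
    [0,0,0,0,0,0,255],
    [0,0,0,0,0,0,255],
    [0,0,0,0,0,0,255]
  ]
}}

```text
clock: 12.9
tcp_pos: [0.5318, -0.0433, 0.209]
orientation: [0.0, -3.14, -0.004]
contact_force: [0.0, 0.0, -1.4]
grip_width: 0.0214
```

```bash
python3 go.py .5322 -.0441 .205
```

```text
tcp [531.84 -43.31 208.97] shift mm [-0.37 -0.8   3.96] turn [ 0.0028 -0.0014  0.0002] F [ 0.04  0.03 -1.42] w 21.44 t 12.9
```

Request:
{"method": "play_rows", "body": {
  "increments": [
    [-0.2,-0.4,3,0.002,0,0,255],
    [0,-0.2,4,0,0,0,255],
    [0,0,2,0,0,0,255],
    [0,0,0,0,0,0,255],
    [0,0,0,0,0,0,255]
  ]
}}

```text
clock: 13.4
tcp_pos: [0.5321, -0.0423, 0.1987]
orientation: [0.005, -3.14, -0.001]
contact_force: [-0.7, 0.1, -0.7]
grip_width: 0.0209
```

```bash
python3 - <<'E'
from bench import r, grab_frame
import cv2,numpy as np
a=[]
for n in("side","wrist"):
    f=grab_frame(n);np.savez(f"/tmp/{n}6.npz",**f);c=f["color"]
    c=c[180:340,270:390] if n=="side" else c[150:310,230:390]
    a.append(cv2.resize(c,None,fx=2.8,fy=2.8,interpolation=2))
cv2.imwrite("pics/r3.png",np.hstack(a))
E
python3 go.py .5322 -.0441 .170
```

```text
tcp [532.18 -42.35 198.86] shift mm [-0.06 -1.78 28.86] turn [ 0.001  -0.0018  0.0029] F [ 0.93 -0.24 -1.34] w 20.93 t 13.5
```

View pics/r3.png

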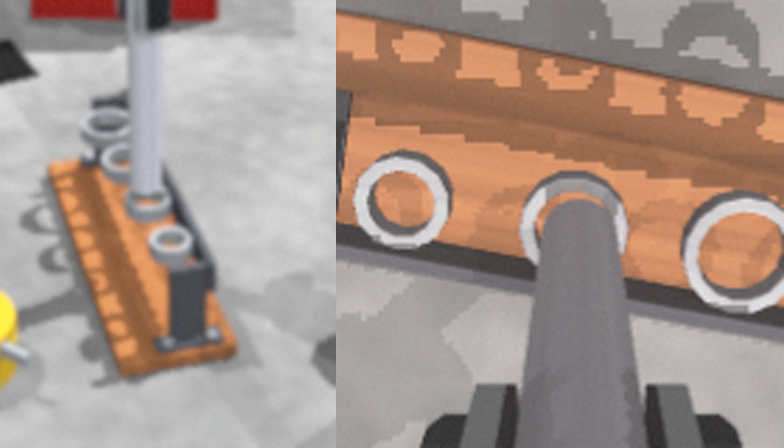

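Request:
{"method": "play_rows", "body": {
  "increments": [
    [0,-1,0,0,0,0.002,255],
    [0,-0.5,0,0,0,0,255],
    [0,0,0,0,0,0,255],
    [0,0,0,0,0,0,255]
  ]
}}

```text
clock: 13.9
tcp_pos: [0.5324, -0.0441, 0.1992]
orientation: [0.001, -3.14, -0.002]
contact_force: [0.5, -0.4, -0.3]
grip_width: 0.0212
```

```bash
python3 go.py .5322 -.0441 .170
```

```text
tcp [532.37 -44.14 199.21] shift mm [1.400e-01 1.000e-02 2.921e+01] turn [ 0.001  -0.0012  0.0004] F [ 0.53 -0.43 -0.34] w 21.25 t 13.9
```

Request:
{"method": "play_rows", "body": {
  "increments": [
    [0,0,2,0,0,0,255],
    [0,0,2,0,0,0,255],
    [0,0,2,0,0,0,255]
  ]
}}

```text
clock: 14.2
tcp_pos: [0.5326, -0.0441, 0.1931]
orientation: [0.001, -3.141, -0.002]
contact_force: [-0.1, -0.5, -0.6]
grip_width: 0.0209
```

Request:
{"method": "play_rows", "body": {
  "increments": [
    [0,0,1.5,0,0,0,255],
    [0,0,1.5,0,0,0,255],
    [0,0,1.5,0,0,0,255]
  ]
}}

```text
clock: 14.5
tcp_pos: [0.5324, -0.0441, 0.1879]
orientation: [0.001, -3.141, -0.002]
contact_force: [-0.2, -0.1, -0.7]
grip_width: 0.0213
```

```bash
python3 go.py .5322 -.0441 .170
```

```text
tcp [532.42 -44.09 187.85] shift mm [ 0.2  -0.03 17.85] turn [ 0.001  -0.001   0.0004] F [-0.18 -0.06 -0.75] w 21.29 t 14.5
```

Foot is ~7 mm into the bore with no contact force; continue.

Request:
{"method": "play_rows", "body": {
  "increments": [
    [0,0,2,0,0,0,255],
    [0,0,2,0,0,0,255],
    [0,0,2,0,0,0,255]
  ]
}}

```text
clock: 14.8
tcp_pos: [0.5324, -0.0441, 0.1813]
orientation: [0.001, -3.141, -0.002]
contact_force: [0.3, 0.6, -1.3]
grip_width: 0.0211
```

Request:
{"method": "play_rows", "body": {
  "increments": [
    [0,0,3,0,0,0,255],
    [0,0,3,0,0,0,255],
    [0,0,3,0,0,0,255],
    [0,0,3,0,0,0,255],
    [0,0,0,0,0,0,255]
  ]
}}

```text
clock: 15.3
tcp_pos: [0.5321, -0.044, 0.1678]
orientation: [0.001, -3.14, -0.002]
contact_force: [0.0, -0.3, -0.9]
grip_width: 0.0211
```

```bash
python3 - <<'E'
from bench import r, grab_frame
import cv2,numpy as np
a=[]
for n in("side","wrist"):
    f=grab_frame(n);np.savez(f"/tmp/{n}7.npz",**f);c=f["color"]
    c=c[180:340,270:390] if n=="side" else c[150:310,230:390]
    a.append(cv2.resize(c,None,fx=2.8,fy=2.8,interpolation=2))
cv2.imwrite("pics/r3b.png",np.hstack(a))
E
python3 go.py .5322 -.0441 .170
```

```text
tcp [532.43 -44.03 168.2 ] shift mm [ 0.23 -0.07 -1.8 ] turn [ 0.001  -0.0011  0.0005] F [-0.16 -0.55 -0.73] w 21.19 t 15.4
```

View pics/r3b.png

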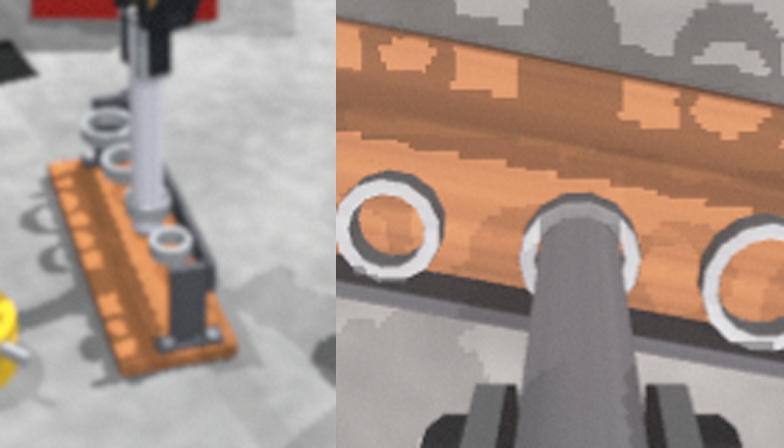

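Request:
{"method": "play_rows", "body": {
  "increments": [
    [0,0,-7,0,0,0,255],
    [0,0,-12,0,0,0,255],
    [0,0,-12,0,0,0,255],
    [0,0,-7,0,0,0,255],
    [0,0,0,0,0,0,255]
  ]
}}

```text
clock: 15.9
tcp_pos: [0.5335, -0.0442, 0.2113]
orientation: [-0.0, 3.139, 0.002]
contact_force: [-0.8, 1.2, -0.7]
grip_width: 0.0211
```

```bash
python3 go.py .5243 -.0954 .205
```

```text
tcp [533.54 -44.21 211.3 ] shift mm [  9.26 -51.19   6.22] turn [0.0012 0.0021 0.0002] F [-0.8   1.17 -0.73] w 21.09 t 15.9
```

Request:
{"method": "play_rows", "body": {
  "increments": [
    [2,-10,0,0,0.002,0,255],
    [2.5,-15,0,0,0,0,255],
    [2.5,-14,0,0,0,0,255],
    [1,-7,0,0,0,0,255],
    [0,-2,0,0,0,0,255]
  ]
}}

```text
clock: 16.4
tcp_pos: [0.5241, -0.0957, 0.2109]
orientation: [0.001, -3.14, -0.002]
contact_force: [-0.1, 0.5, -0.8]
grip_width: 0.0215
```

Request:
{"method": "play_rows", "body": {
  "increments": [
    [0,0,2,0,0,0,255],
    [0,0,4,0,0,0,255],
    [0,0,2,0,0,0,255],
    [0,0,0,0,0,0,255]
  ]
}}

```text
clock: 16.8
tcp_pos: [0.524, -0.0945, 0.2015]
orientation: [0.003, -3.139, -0.003]
contact_force: [0.5, 0.9, -1.2]
grip_width: 0.0212
```

```bash
python3 go.py .5243 -.0954 .205
```

```text
tcp [523.95 -94.54 201.49] shift mm [-0.34 -0.86 -3.52] turn [ 0.0016 -0.0024  0.0019] F [ 0.52  0.92 -1.18] w 21.17 t 16.8
```

Request:
{"method": "play_rows", "body": {
  "increments": [
    [-0.2,-0.6,1,0,0,0.001,255],
    [0,-0.2,1,0,0,0,255],
    [0,0,1,0,0,0,255],
    [0,0,1,0,0,0,255]
  ]
}}

```text
clock: 17.2
tcp_pos: [0.5245, -0.0944, 0.1972]
orientation: [0.004, -3.139, -0.003]
contact_force: [0.3, -0.0, -0.9]
grip_width: 0.0215
```

```bash
python3 go.py .5243 -.0954 .195
```

```text
tcp [524.47 -94.38 197.17] shift mm [ 0.16 -1.02  2.17] turn [ 0.0018 -0.0023  0.0025] F [ 0.35 -0.04 -0.92] w 21.46 t 17.2
```

Request:
{"method": "play_rows", "body": {
  "increments": [
    [0,-0.6,0,0,0,0.002,255],
    [0,-0.4,0.5,0,0,0,255],
    [0,0,0.5,0,0,0,255],
    [0,0,0.5,0,0,0,255]
  ]
}}

```text
clock: 17.6
tcp_pos: [0.5245, -0.0956, 0.1956]
orientation: [0.0, -3.14, -0.003]
contact_force: [0.4, -1.1, -0.4]
grip_width: 0.021
```

Request:
{"method": "play_rows", "body": {
  "increments": [
    [0,0,0.7,0,0,0,255],
    [0,0,0.7,0,0,0,255]
  ]
}}

```text
clock: 17.8
tcp_pos: [0.5245, -0.0956, 0.1942]
orientation: [0.0, -3.14, -0.003]
contact_force: [0.2, -0.0, -1.2]
grip_width: 0.0211
```

```bash
python3 go.py .5243 -.0954 .195
```

```text
tcp [524.54 -95.6  194.16] shift mm [ 0.24  0.2  -0.84] turn [ 0.0018 -0.002   0.0001] F [ 0.17 -0.04 -1.21] w 21.14 t 17.8
```

Request:
{"method": "play_rows", "body": {
  "increments": [
    [0,0,0.7,0,0,0,255],
    [0,0,0.7,0,0,0,255]
  ]
}}

```text
clock: 18.0
tcp_pos: [0.5249, -0.0955, 0.193]
orientation: [0.0, -3.14, -0.003]
contact_force: [-0.6, 2.0, 3.9]
grip_width: 0.0212
```

Request:
{"method": "play_rows", "body": {
  "increments": [
    [0,0,0.7,0,0,0,255]
  ]
}}

```text
clock: 18.1
tcp_pos: [0.5253, -0.0956, 0.1929]
orientation: [0.0, -3.141, -0.003]
contact_force: [-0.8, -0.9, 6.9]
grip_width: 0.0211
```

Request:
{"method": "play_rows", "body": {
  "increments": [
    [0,0,0.5,0,0,0,255]
  ]
}}

```text
clock: 18.2
tcp_pos: [0.5254, -0.0956, 0.193]
orientation: [0.0, -3.141, -0.003]
contact_force: [-1.9, 0.4, 4.2]
grip_width: 0.0214
```

```bash
python3 - <<'E'
from bench import r, grab_frame
import cv2,numpy as np
a=[]
for n in("side","wrist"):
    f=grab_frame(n);np.savez(f"/tmp/{n}8.npz",**f);c=f["color"]
    c=c[180:340,270:390] if n=="side" else c[150:310,230:390]
    a.append(cv2.resize(c,None,fx=2.8,fy=2.8,interpolation=2))
cv2.imwrite("pics/r4.png",np.hstack(a))
E
python3 go.py .5243 -.0954 .205
```

```text
tcp [525.35 -95.58 192.92] shift mm [  1.05   0.2  -12.08] turn [ 0.0022 -0.0002  0.0001] F [-2.04  0.1   5.55] w 21.18 t 18.3
```

View pics/r4.png

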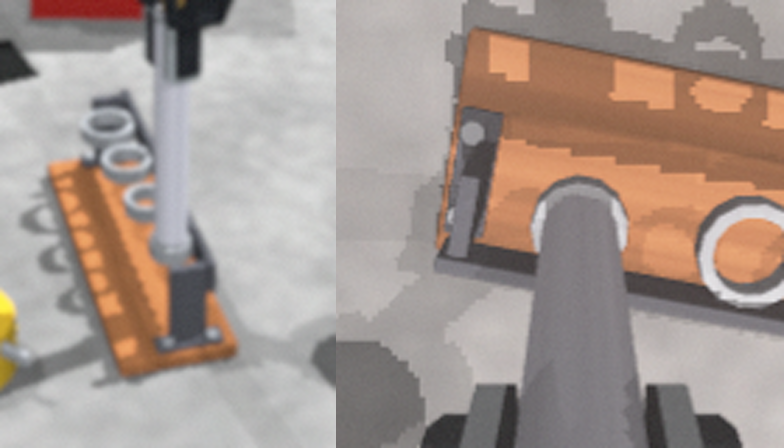

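Request:
{"method": "play_rows", "body": {
  "increments": [
    [0,0,-2,0,0,0,255],
    [0,0,-5,0,0,0,255],
    [0,0,-6,0,0,0,255],
    [0,0,-4,0,0,0,255],
    [0,0,0,0,0,0,255]
  ]
}}

```text
clock: 18.8
tcp_pos: [0.5252, -0.0957, 0.211]
orientation: [0.0, -3.141, -0.003]
contact_force: [0.1, -0.0, -0.8]
grip_width: 0.021
```

```bash
python3 go.py .5328 -.0441 .205
```

```text
tcp [525.22 -95.71 211.04] shift mm [-7.58 51.6   6.13] turn [ 0.002  -0.0004  0.    ] F [ 0.12 -0.01 -0.75] w 20.99 t 18.8
```

Request:
{"method": "play_rows", "body": {
  "increments": [
    [-2,10,0,0,0,0,255],
    [-2,15,0,0,0,0,255],
    [-2,14,0,0,0,0,255],
    [-1,8,0,0,0,0,255],
    [-0.5,3,0,0,0,0,255]
  ]
}}

```text
clock: 19.3
tcp_pos: [0.5331, -0.042, 0.2109]
orientation: [-0.001, -3.141, -0.004]
contact_force: [0.1, 0.2, -1.1]
grip_width: 0.0209
```

Request:
{"method": "play_rows", "body": {
  "increments": [
    [0,0,2,0,0,0,255],
    [0,0,3,0,0,0,255],
    [0,0,2,0,0,0,255],
    [0,0,0,0,0,0,255],
    [0,0,0,0,0,0,255]
  ]
}}

```text
clock: 19.8
tcp_pos: [0.5327, -0.0432, 0.2027]
orientation: [-0.003, -3.14, -0.003]
contact_force: [-0.1, 0.3, 0.2]
grip_width: 0.0208
```

```bash
python3 go.py .5328 -.0441 .199
```

```text
tcp [532.67 -43.16 202.73] shift mm [-0.14 -0.95  3.73] turn [ 0.0016 -0.0015 -0.0018] F [-0.1   0.26  0.23] w 20.84 t 19.8
```

Request:
{"method": "play_rows", "body": {
  "increments": [
    [0,-0.5,1,0,0,-0.001,255],
    [0,-0.2,2,0,0,0,255],
    [0,0,1,0,0,0,255],
    [0,0,0,0,0,0,255]
  ]
}}

```text
clock: 20.2
tcp_pos: [0.5327, -0.0447, 0.1985]
orientation: [-0.003, -3.14, -0.002]
contact_force: [0.1, -0.5, -1.1]
grip_width: 0.0208
```

```bash
python3 go.py .5328 -.0441 .199
```

```text
tcp [532.65 -44.66 198.51] shift mm [-0.14  0.56 -0.49] turn [ 0.0014 -0.0012 -0.0019] F [ 0.1  -0.54 -1.08] w 20.82 t 20.2
```

Request:
{"method": "play_rows", "body": {
  "increments": [
    [0,0.3,0,0,0,0,255],
    [0,0,1.5,0,0,0,255],
    [0,0,1.5,0,0,0,255],
    [0,0,1.5,0,0,0,255]
  ]
}}

```text
clock: 20.6
tcp_pos: [0.5329, -0.0442, 0.194]
orientation: [-0.003, -3.141, -0.002]
contact_force: [-0.4, -0.3, -0.7]
grip_width: 0.0209
```

Request:
{"method": "play_rows", "body": {
  "increments": [
    [0,0,1.5,0,0,0,255],
    [0,0,1.5,0,0,0,255],
    [0,0,1.5,0,0,0,255]
  ]
}}

```text
clock: 20.9
tcp_pos: [0.5328, -0.0442, 0.189]
orientation: [-0.003, -3.141, -0.002]
contact_force: [0.3, -0.0, -0.3]
grip_width: 0.0212
```

```bash
python3 go.py .5326 -.0441 .137
```

```text
tcp [532.84 -44.18 188.98] shift mm [ 0.2  -0.   51.98] turn [ 0.0015 -0.0008 -0.0017] F [ 0.25 -0.02 -0.31] w 21.18 t 20.9
```

Request:
{"method": "play_rows", "body": {
  "increments": [
    [0,0,3,0,0,0,255],
    [0,0,4,0,0,0,255],
    [0,0,4,0,0,0,255],
    [0,0,4,0,0,0,255],
    [0,0,3,0,0,0,255]
  ]
}}

```text
clock: 21.4
tcp_pos: [0.5328, -0.0441, 0.1694]
orientation: [-0.003, -3.141, -0.002]
contact_force: [-0.3, 0.5, -0.1]
grip_width: 0.0211
```

Request:
{"method": "play_rows", "body": {
  "increments": [
    [0,0,4,0,0,0,255],
    [0,0,4,0,0,0,255],
    [0,0,4,0,0,0,255],
    [0,0,4,0,0,0,255],
    [0,0,3,0,0,0,255]
  ]
}}

```text
clock: 21.9
tcp_pos: [0.5327, -0.0441, 0.1485]
orientation: [-0.003, -3.141, -0.002]
contact_force: [0.0, -0.2, -1.0]
grip_width: 0.021
```

```bash
python3 go.py .5326 -.0441 .137
```

```text
tcp [532.72 -44.07 148.47] shift mm [ 0.11 -0.04 11.47] turn [ 0.0015 -0.0011 -0.0016] F [ 0.04 -0.19 -0.97] w 20.96 t 21.9
```

Request:
{"method": "play_rows", "body": {
  "increments": [
    [0,0,2,0,0,0,255],
    [0,0,2,0,0,0,255],
    [0,0,1.5,0,0,0,255],
    [0,0,1,0,0,0,255],
    [0,0,1,0,0,0,255]
  ]
}}

```text
clock: 22.4
tcp_pos: [0.5327, -0.0441, 0.1401]
orientation: [-0.003, -3.14, -0.002]
contact_force: [-0.7, 0.0, -0.5]
grip_width: 0.021
```

Request:
{"method": "play_rows", "body": {
  "increments": [
    [0,0,0.7,0,0,0,255],
    [0,0,0.7,0,0,0,255]
  ]
}}

```text
clock: 22.6
tcp_pos: [0.5328, -0.0441, 0.1387]
orientation: [-0.003, -3.141, -0.002]
contact_force: [0.5, 0.4, -0.8]
grip_width: 0.0206
```

Request:
{"method": "play_rows", "body": {
  "increments": [
    [0,0,0.7,0,0,0,255],
    [0,0,0.7,0,0,0,255]
  ]
}}

```text
clock: 22.8
tcp_pos: [0.5329, -0.0441, 0.1373]
orientation: [-0.003, -3.141, -0.002]
contact_force: [-0.4, -0.4, -0.7]
grip_width: 0.0212
```

Request:
{"method": "play_rows", "body": {
  "increments": [
    [0,0,0.5,0,0,0,255],
    [0,0,0.5,0,0,0,255]
  ]
}}

```text
clock: 23.0
tcp_pos: [0.5333, -0.0441, 0.1367]
orientation: [0.003, 3.141, 0.003]
contact_force: [-0.5, -0.6, 6.5]
grip_width: 0.0211
```

Request:
{"method": "play_rows", "body": {
  "increments": [
    [0,0,0,0,0,0,180],
    [0,0,0,0,0,0,170],
    [0,0,0,0,0,0,150],
    [0,0,0,0,0,0,120]
  ]
}}

```text
clock: 23.4
tcp_pos: [0.5335, -0.0441, 0.1368]
orientation: [0.003, 3.141, 0.003]
contact_force: [0.5, 0.2, -0.6]
grip_width: 0.045
```

```bash
python3 - <<'E'
from bench import r, grab_frame
import cv2,numpy as np
a=[]
for n in("side","wrist"):
    f=grab_frame(n);np.savez(f"/tmp/{n}9.npz",**f);c=f["color"]
    c=c[130:330,260:400] if n=="side" else c[180:480,170:460]
    a.append(cv2.resize(c,(int(c.shape[1]*500/c.shape[0]),500),interpolation=2))
cv2.imwrite("pics/rel.png",np.hstack(a))
E
python3 go.py .5326 -.0441 .137
```

```text
tcp [533.53 -44.1  136.84] shift mm [ 0.93 -0.   -0.16] turn [ 0.0016  0.0006 -0.0017] F [-0.91  0.2   0.69] w 44.9 t 23.5
```

View pics/rel.png

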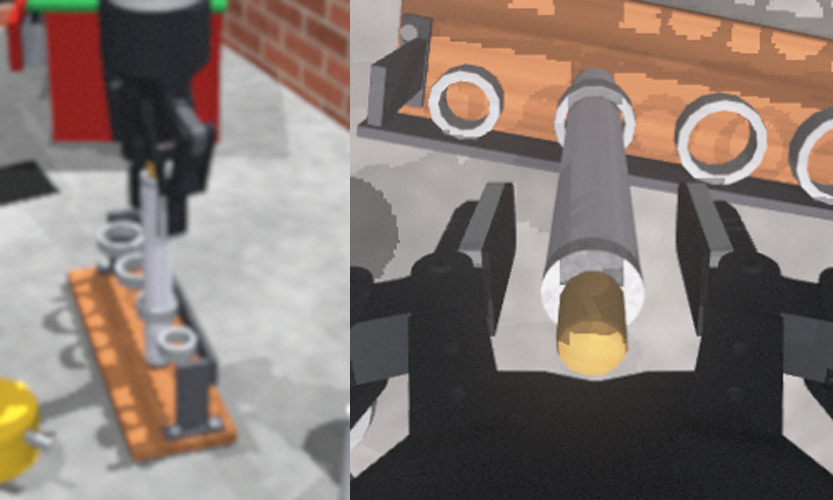

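Released and standing upright in ring 3. Open wider and rise slowly.

Request:
{"method": "play_rows", "body": {
  "increments": [
    [0,0,0,0,0,0,60],
    [0,0,0,0,0,0,0],
    [0,0,-3,0,0,0,0],
    [0,0,-10,0,0,0,0],
    [0,0,-20,0,0,0,0]
  ]
}}

```text
clock: 24.0
tcp_pos: [0.5316, -0.0441, 0.1691]
orientation: [-0.003, -3.137, -0.002]
contact_force: [0.1, 0.4, 0.3]
grip_width: 0.0855
```

Request:
{"method": "play_rows", "body": {
  "increments": [
    [0,0,-25,0,0,0,0],
    [0,0,-30,0,0,0,0],
    [0,0,-20,0,0,0,0],
    [0,0,-8,0,0,0,0],
    [0,0,0,0,0,0,0]
  ]
}}

```text
clock: 24.5
tcp_pos: [0.5332, -0.0447, 0.261]
orientation: [0.004, 3.14, 0.002]
contact_force: [-0.5, -0.5, 0.3]
grip_width: 0.0849
```

Request:
{"method": "play_rows", "body": {
  "increments": [
    [0,0,0,0,0,0,0],
    [0,0,0,0,0,0,0],
    [0,0,0,0,0,0,0],
    [0,0,0,0,0,0,0],
    [0,0,0,0,0,0,0]
  ]
}}

```text
clock: 25.0
tcp_pos: [0.5311, -0.0446, 0.2572]
orientation: [-0.004, -3.137, -0.001]
contact_force: [0.4, 0.0, 0.2]
grip_width: 0.0853
```

```bash
python3 - <<'E'
from bench import r, grab_frame
import cv2,numpy as np
from h import *
for n in("side","top","wrist"):
    f=grab_frame(n);np.savez(f"/tmp/{n}F.npz",**f);c=f["color"];cv2.imwrite(f"pics/{n}F.png",c)
f=dict(np.load("/tmp/sideF.npz"));g=dict(np.load("/tmp/side0.npz"))
hy=lambda F:[(lambda m:[float(x.mean()) for x in np.nonzero(m)])((lambda h,c:(h[...,0]>a)&(h[...,0]<b)&(h[...,1]>150)&(h[...,2]>120)&(np.arange(480)[:,None]>250)&(np.arange(640)[None]<300))(cv2.cvtColor(F["color"],cv2.COLOR_BGR2HSV),0)) for a,b in((20,35),)]
print("tin",hy(f),hy(g))
x=[cv2.resize(np.load(f"/tmp/{n}F.npz")["color"][a:b,c:d],(400,500)) for n,a,b,c,d in(("side",180,330,270,390),("wrist",100,480,170,474))]
cv2.imwrite("pics/Fz.png",np.hstack(x))
E
python3 go.py
```

```text
tin [[301.4647364513734, 254.52487008166295]] [[301.44174041297936, 254.41519174041298]]
tcp [531.27 -44.64 257.6 ] shift mm [0. 0. 0.] turn [ 0.001  -0.0041 -0.0024] F [ 0.72 -0.09 -0.08] w 85.83 t 25.15
```

View pics/sideF.png

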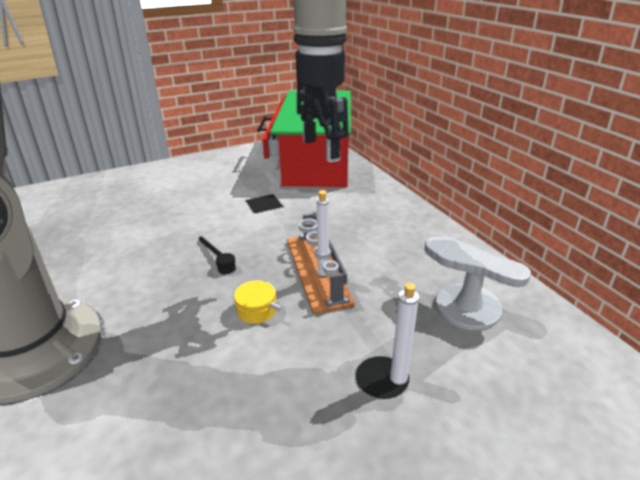

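View pics/Fz.png

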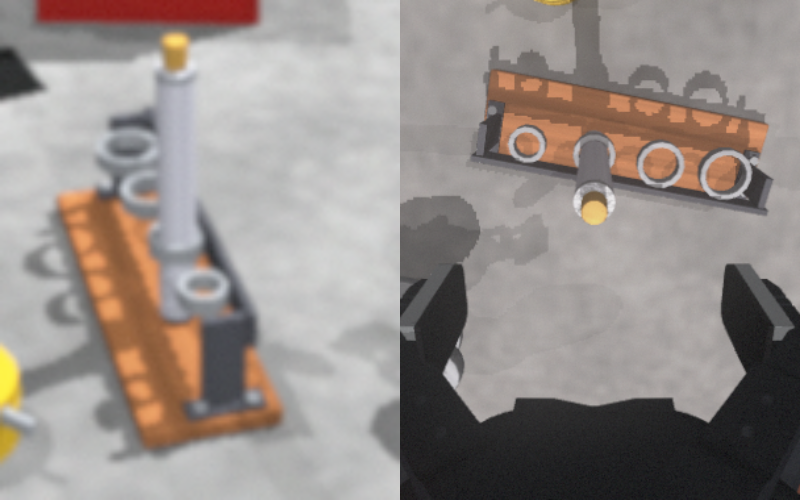

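```bash
python3 -c "
from bench import r
print(r.hand_in())"
```

```text
the job is handed in; nothing more can be done
None
```

The leg from the square mat is the thinner one, about 21 mm by finger opening, and it fits ring 3 (24 mm). I handed the job in at about 25 s of the 61 s allowed, and no verdict was reported.

- **Sizing:** It went through rings 1, 2 and 3 without any contact force I could detect. Ring 4 stopped it about 2 mm in, pressed with roughly 5 to 8 N, well under the 25 N limit.
- **Final placing:** I went back to ring 3, lowered the leg until I felt the wooden base (about 6.5 N at TCP z 0.137, where I had worked out the base would be), released it and raised the gripper well clear.
- **Last checks:** The side and wrist pictures show the leg upright in ring 3 with its foot on the base. The square mat is empty and the fingers are clear of everything. The tin's pixel centre matches its starting position to about 0.1 px. I checked the other leg, the dauber and the last only by eye, and none appears to have moved.
- **Disagreements:** The first ring centres I read by hand from the side view were 6–9 mm off in y from the top and wrist views, so I left them out; the top and wrist views agreed to about 2 mm. At ring 4 the chamfer pushed the tool about 1 mm in +x, so I aimed about 0.5 mm further that way when I went back to ring 3.

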